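# Seat the experiment board under the trainer's hold-down leaf spring

## Robot

A 6-joint arm with a two-finger parallel gripper is mounted at the origin on the work surface. World frame = base frame: x ahead of the robot, y to its left, z up, the work surface at z = 0. Lengths are in m, angles in rad, forces in N, time in s.
With the tool pointing down it reaches from about 0.3 to 0.775 m from the base axis. Payload 14.6 kg.
Tool frame: the origin (TCP) lies between the finger pads; the fingertips stand tcp_to_tips ahead of it and the grasp point (between the pads) lies 2 mm behind it (tcp_to_tips is the distance from the TCP to the fingertips, in m); z points along the fingers, y is the line along which they close (so a half turn about z gives the same grasp; the last joint's range is limited). The gripper opens to 94 mm and grips with 3 to 60 N. Pads are 16 mm wide; open, the fingers measure 119 mm over their backs; the gripper's body (75 mm by 177 mm) begins 78 mm behind the grasp point.
Start: joints at [-1.361, 0.3, 1.521, -0, 1.321, -0.067], TCP at [0.15, -0.529, 0.2] pointing down, gripper open.
Joint ranges: [-3.03, 3.03], [-0.79, 2.21], [0.23, 2.52], [-1.04, 4.18], [0, 3.07], [-2.55, 2.55]. Speed limits (rad/s): [2.22, 2.22, 2.57, 3.14, 3.14, 3.14].

## Interface

Orientations are given as [roll, pitch, yaw] about the fixed x, y, z axes, in that order (R = Rz(yaw) Ry(pitch) Rx(roll)).
In Python, from plant import * gives the robot as it stands.
- The arm moves only by the tool apply_moves, never from a script. Its argument "steps" is a list of rows, each a list of 3 entries, a list of its own where there are three numbers: the turn, a rotation vector about the tool's x, y, z in units of 5 degrees (1.0 is 5 degrees), then the shift along the tool's x, y, z in units of 25 mm (1.0 is 25 mm), then the closure, from -1 (fully open) to 1 (shut). A call has exactly 5 rows; each row is the pose to reach, as a shift and turn from the pose commanded when the call began, along the tool's axes at that moment; what a row does not reach only later rows make up. A row lasts 1/10 s, in which the tool goes at most 50 mm and 8.59 degrees, less where a joint would pass 70% of its speed; a pose out of reach is approached as far as the arm can. A call with a gripper value outside its range is refused whole. The fingers move at their own pace and stop on an object; "squeeze" is the grip in N (left out, the last holds). Time passes only in rows, so rows that repeat a pose let the fingers close, or fill a call up. It gives the time, the measured TCP pose, the force, the opening and the grip force at its end, in the units of the state.
- sense(): the state, without advancing time (a new reading comes with each control period).
- snapshot(name): name is "scene" or "top"; returns a dict with "img" (400x640x3 uint8, red, green, blue), "fx", "fy", "cx", "cy" (pixels), "world_to_cam" (4x4, takes a point from world to camera coordinates). Camera axes: x right, y down, z forward; pixel columns grow to the right and rows downward; lengths in m; the calibration is good to about 2 mm. A picture is of the moment at which its call begins. There is no depth.
- close_job(): hands the job in; it is judged then, once.
The state is a dict: "time_s": time; "joints": joint angles; "qvel": joint speeds; "effort": joint torques, N m; "tool_pos": TCP position; "tool_rot": TCP orientation; "ft_force": force on the tool from outside, world axes, zero at the start; "torque": the same for the moment, N m; "grip_width": finger opening in m; "finger_force": force on a finger pad.
Only numpy, scipy, OpenCV 4.12 (cv2) and the standard library are available. Lean on these libraries where they do the work, as an engineer would, in place of code of your own. Each camera call takes 0.05 s, during which the arm holds its last target. There are 200 camera calls.

## Task

The experiment board lies in the bay of the trainer console, its far end pushed up by the contact springs underneath. With the fingertips press the board down hard and, keeping it pressed, slide it along the bay so that its far end passes under the hold-down leaf spring, until it is fully home against the end of the bay; then let go and move clear, leaving the board lying flat in the bay with the leaf spring resting on top of it. Do not lift the board or pick it up, and leave all the other things on the console and the bench where they are.

Things in the scene. Friction and masses are not known exactly. Their poses are not given: they have to be found in the camera images.
- console: The trainer console, fixed to the bench: red case 300 mm long (its x), 240 wide (y), 52 high. Origin: centre of its underside, on the bench. Its +x, roughly away from the robot, is the way the board slides home. Side and rear decks 52 mm above the bench carry fixed parts up to 25 mm high. A steel bridge bar crosses the bay's far end at x = 81 to 101 mm, 52 to 60 mm above the bench.
- bay_end (a point): Foot of the bay's end wall, on the bay floor and centre line: console x = 100 mm, y = 0, z = 40; axes as the console's. The bay is an open trough 104 mm wide (y -52 to 52) in the console's top, its floor 40 mm above the bench and 242 mm long, from a 5 mm high front lip at console x = -142 to this wall (12 mm high).
- leaf (a joint): Angle of the hold-down leaf spring, rad: 0 at rest, grows as it is lifted, about 0.08 with the board's plate under it. Steel strip 44 mm wide on the bay's centre line, fixed under the bridge at console x = 95 mm, running back and down to a rounded knuckle, then flaring up to its free tip at x = 58 mm (tip's underside 9 mm over the bay floor). It presses on the plate with about 7 N and drags on it.
- leaf_knuckle (a point): Underside of the leaf spring's knuckle, its lowest line; at rest console x = 69 mm, y = 0, z = 43: 3 mm over the bay floor, 2 mm lower than the top of the plate when that lies flat. It moves with the leaf.
- lifter (a joint): Angle of the contact springs in the bay floor, rad: 0 pressed flush with the floor, 0.33 fully up. Two copper strips hidden under the board, at y = 30 and -30 mm, tips at console x = 42 mm and about 9 mm over the floor when up. Together they push up with 5 N when up, 7.5 N when flush.
- board: Experiment board, loose, 0.47 to 0.63 kg. Origin: centre of its plate's underside; x along the slide, z up. Steel plate 160 mm (x) x 100 (y) x 5. White breadboard at x = -77 to -22 (14 high, parts to 25); black terminal strip at x = 17 to 31 (84 wide, 17 high); bare far end x = 31 to 80 goes under the leaf. Starts 46 to 53 mm short of home, far end 10 mm up. Home: origin 80 mm before bay_end.
- press_spot (a point): On the board: top of the bare plate between breadboard and terminal strip, board x = 5, y = 0, z = 5 mm; axes as the board's. Bare from x = -22 to 17: fingertips fit here and can push on the terminal strip, 12 mm ahead. About 9 N or more down here lays the plate flat on the bay floor (spot then 45 mm above the bench). Unpressed, the board's far edge runs against leaf tip or bridge.
- heatsink: Small finned aluminium heat sink, 46 x 36 x 21 mm, loose on the console's left deck (y about +86 mm). Origin: centre of its underside. Leave alone.
- tee: Steel coaxial T-adapter, 36 x 25 x 14 mm, loose on the console's right deck (y about -86 mm). Origin: its underside, below the crossing. Leave alone.
- meter: Hand-held multimeter lying on the bench, 180 x 86 x 46 mm. Origin: centre of its underside. Leave alone.
- reel: Reel standing on its flange, 60 mm across, 50 high. Origin: centre of its underside. Leave alone.
- transformer: Small mains transformer, 72 x 46 x 42 mm. Origin: centre of its underside. Leave alone.
- trimbox: Small blue trimmer box with a black knob, 48 x 48 x 40 mm. Origin: centre of its underside. Leave alone.
- driver: Screwdriver lying on the bench, 170 mm long along its x, origin near its middle on its underside. Leave alone.
- parts_tray: Open grey tray with dividers, 160 x 110 x 32 mm. Origin: centre of its underside. Leave alone.
There are look-alikes about, which are no part of the job. Leave any green or red look-alike of the board alone.

How it is judged:
On the way:
1. the fingers press on the board while its far end goes in under the leaf spring (leaf lifted, contact springs pressed down, board not yet home) (contact force between the fingers and board above 5 N and value of joint leaf above 0.03 rad and value of joint lifter below 0.12 rad and x of board in the frame of console below 0.013 m), for 0.05 s.
At the end, for the whole second after the job is handed in: The board is fully home in the bay (within 3.5 mm of the end wall), flat on the bay floor (within 2.5 mm and 0.02 rad), the contact springs pressed down, the leaf spring lifted and resting on the plate (leaf angle over 0.045 rad), the board at rest and let go (x of board in the frame of console above 0.0165 m and z of board in the frame of console below 0.0425 m and angle between the z axis of board and the z axis of console, either way round below 0.02 rad and value of joint leaf above 0.045 rad and value of joint lifter below 0.08 rad and linear speed of board below 0.01 m/s); the robot touches nothing.
It fails at once if the board is lifted or tipped up (origin more than 20 mm above the bay floor, or tilted more than 0.2 rad) (z of board in the frame of console above 0.06 m or angle between the z axis of board and the z axis of console, either way round above 0.2 rad).
It fails at once if a thing on the console is moved more than 15 mm (distance of any of heatsink, tee from where it was at the start of the episode above 0.015 m).
It fails at once if a thing on the bench is moved more than 20 mm (distance of any of meter, reel, transformer, trimbox, driver, parts_tray from where it was at the start of the episode above 0.02 m).
It also fails if it takes over 38 s, if anything falls off the work surface, if the arm or the gripper's body presses on something with over 40 N, if the wrist force passes 120 N, or if a joint passes its speed limit or range.

## Working session

There is one attempt and no reset: what is moved stays moved. The work goes in short steps, Python scripts to look and compute and a tool call to move; the robot and the scene stay as the last step left them, time stands still between calls to the robot, and variables do not carry over. Pictures are saved under pics/ and viewed, at most 10 in all, crops included, and the job is handed in when it is done.

Besides the shell and the picture viewer there is one more tool, called by a JSON object that holds its "name" and its "arguments", one argument or row to a line. apply_moves: Moves the arm, as the interface text tells. Its arguments: {"type":"object","properties":{"steps":{"type":"array"},"squeeze":{"type":"number"}},"required":["steps"]}

```bash
mkdir -p pics; ls
python3 - <<'E'
from plant import *
import cv2
s=sense(); print(s)
for n in("scene","top"):
    d=snapshot(n); cv2.imwrite(f"pics/{n}0.png",d["img"][:,:,::-1]); print(n,d["fx"],d["fy"],d["cx"],d["cy"],d["world_to_cam"].round(4).tolist() if hasattr(d["world_to_cam"],"round") else d["world_to_cam"])
import plant; print([k for k in dir(plant) if k[0]!='_'])
try: print(tcp_to_tips)
except Exception as e: print(e)
E
```

```text
pics
{'time_s': 0.0, 'joints': array([-1.36060307e+00,  3.00483311e-01,  1.52158149e+00,  2.75441123e-05,
        1.32070861e+00, -6.66029010e-02]), 'qvel': array([-0.00208544,  0.00075395,  0.00101373,  0.00192687, -0.00206137,
        0.00332054]), 'effort': array([ 4.66205471e-03, -5.31802726e+01, -3.52735984e+01,  7.09742121e-02,
        2.45187536e-02, -1.03048460e-04]), 'tool_pos': array([ 0.15024722, -0.52879738,  0.19927947]), 'tool_rot': array([-3.14041628e+00, -1.05204057e-04,  2.76789262e-01]), 'ft_force': array([0.10173902, 0.27976573, 0.82433184]), 'torque': array([-0.03431879,  0.00135036,  0.0072635 ]), 'finger_force': 0.0, 'grip_width': 0.0945109417547658}
scene 492.0911213855127 492.0911213855127 326.76169547306176 199.19751220794538 [[0.8361, 0.5484, 0.0164, -0.4101], [0.4567, -0.6791, -0.5747, -0.1395], [-0.304, 0.488, -0.8182, 1.8612], [0.0, 0.0, 0.0, 1.0]]
top 423.02042557886216 423.02042557886216 318.93324000061386 204.9520767015346 [[0.0569, -0.9984, 0.0047, 0.0012], [-0.9771, -0.0566, -0.2049, 0.4819], [0.2048, 0.0071, -0.9788, 1.4499], [0.0, 0.0, 0.0, 1.0]]
['MotionError', 'close_job', 'sense', 'snapshot', 'tcp_to_tips']
0.017
```

View pics/top0.png

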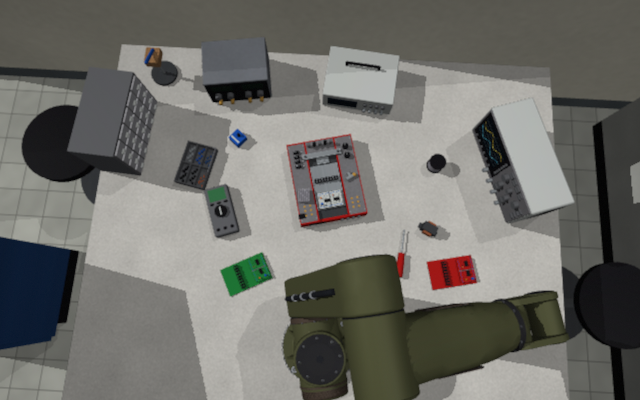

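View pics/scene0.png

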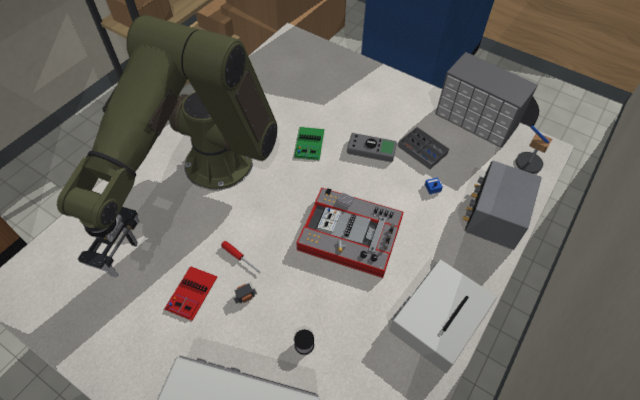

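The top view shows the console at about (288–367, 135–227), with the board's white breadboard near (330,198) and the terminal strip near (326,181). In the scene view the console is at about (298–403, 188–273). Next I'll enlarge both.

Run:
```python
import cv2
a=cv2.imread("pics/top0.png")[128:233,278:378]; cv2.imwrite("pics/topc.png",cv2.resize(a,None,fx=5.7,fy=5.7,interpolation=cv2.INTER_CUBIC))
a=cv2.imread("pics/scene0.png")[180:280,290:410]; cv2.imwrite("pics/scenec.png",cv2.resize(a,None,fx=6,fy=6,interpolation=cv2.INTER_CUBIC))
```

```text
(no output)
```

View pics/topc.png

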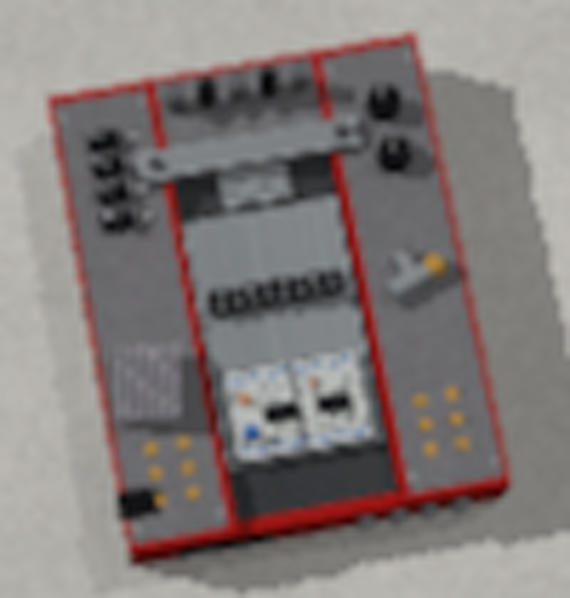

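View pics/scenec.png

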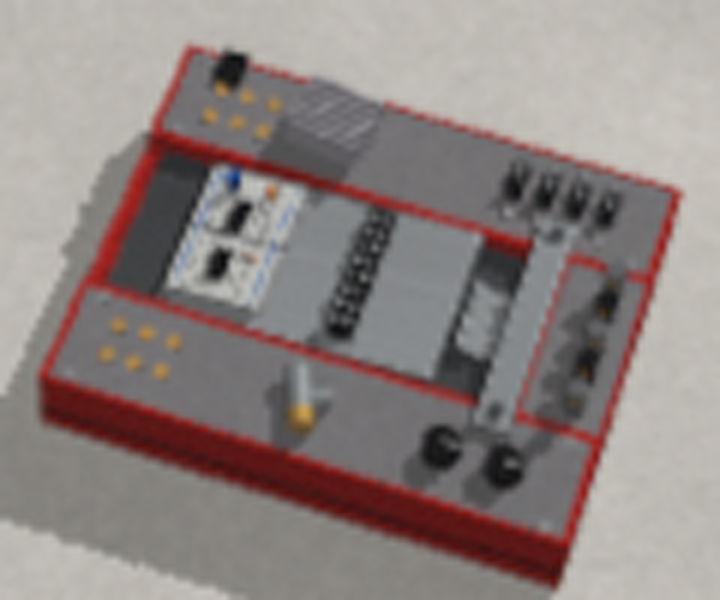

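The top crop shows the deck corners at roughly (52,100), (413,38), (505,483) and (133,548), and the plate's far edge from (188,222) to (338,200). The scene crop shows deck corners at (190,47), (680,192), (567,545) and (42,380), and the plate's far edge from (485,235) to (433,377).

```bash
cat > h.py <<'E'
from plant import *
import numpy as np, cv2
CAM={}
def cam(n):
    if n not in CAM: CAM[n]=snapshot(n)
    return CAM[n]
def ray(n,u,v,z):
    d=cam(n);W=np.array(d["world_to_cam"]);R=W[:3,:3];c=-R.T@W[:3,3]
    r=R.T@np.array([(u-d["cx"])/d["fx"],(v-d["cy"])/d["fy"],1]); return c+r*(z-c[2])/r[2]
def crop(n,x,y,z):
    s,ox,oy=(5.7,278,128) if n=="top" else (6,290,180)
    return ray(n,(x+.5)/s-.5+ox,(y+.5)/s-.5+oy,z)
def rigid(obj,P):
    obj=np.array(obj);P=np.array(P)[:,:2];a=obj-obj.mean(0);b=P-P.mean(0)
    yaw=np.arctan2((a[:,0]*b[:,1]-a[:,1]*b[:,0]).sum(),(a*b).sum())
    R=np.array([[np.cos(yaw),-np.sin(yaw)],[np.sin(yaw),np.cos(yaw)]]); t=P.mean(0)-R@obj.mean(0)
    return yaw,t,R,np.linalg.norm(obj@R.T+t-P,axis=1)
E
python3 - <<'E'
from h import *
obj=[(-.15,.12),(.15,.12),(.15,-.12),(-.15,-.12)]
pts={"top":[(133,548),(52,100),(413,38),(505,483)],"scene":[(190,47),(680,192),(567,545),(42,380)]}
T={"top":[((188,222),.053),((338,200),.053),((210,312),.066),((345,292),.066),((232,470),.055),((380,440),.055)],"scene":[((485,235),.053),((433,377),.053)]}
for n in pts:
    yaw,t,R,e=rigid(obj,[crop(n,*p,.052) for p in pts[n]]); print(n,yaw,t,e.round(4))
    for p,z in T[n]: print(p,(R.T@(crop(n,*p,z)[:2]-t)).round(4))
E
```

```text
top 0.23745371823769051 [0.58039204 0.00942651] [0.0043 0.003  0.0032 0.0034]
(188, 222) [0.052  0.0467]
(338, 200) [ 0.0493 -0.0495]
(210, 312) [-0.0118  0.0439]
(345, 292) [-0.0142 -0.0412]
(232, 470) [-0.1107  0.048 ]
(380, 440) [-0.1084 -0.0457]
scene 0.24229337855082153 [0.5820756  0.00643477] [0.0016 0.0018 0.0025 0.002 ]
(485, 235) [0.0523 0.0521]
(433, 377) [ 0.0517 -0.046 ]
```

```bash
cat >> h.py <<'E'
from scipy.spatial.transform import Rotation as Ro
YAW=.24; C=np.array([.5812,.0079])
def con(x,y,z): return np.array([C[0]+np.cos(YAW)*x-np.sin(YAW)*y, C[1]+np.sin(YAW)*x+np.cos(YAW)*y, z])
def need(tip):  # units from the present pose to have the tips at console x,y, world z
    s=sense(); R=Ro.from_euler("xyz",s["tool_rot"]); G=Ro.from_euler("xyz",[np.pi,0,YAW])
    print("turn",((R.inv()*G).as_rotvec(degrees=True)/5).round(2),"shift",(R.inv().apply(con(*tip)+[0,0,tcp_to_tips]-s["tool_pos"])/.025).round(2))
def where():
    s=sense();p=s["tool_pos"]; d=p[:2]-C;c,k=np.cos(YAW),np.sin(YAW)
    print("t",round(s["time_s"],2),"tip console",np.round([c*d[0]+k*d[1],-k*d[0]+c*d[1],p[2]-tcp_to_tips],4),"rot",s["tool_rot"].round(3),"F",s["ft_force"].round(1),"grip",round(s["grip_width"],4))
E
python3 -c "
from h import *
where(); need((-.026,0,.11))"
```

```text
t 0.2 tip console [-0.5462 -0.419   0.1825] rot [-3.141 -0.     0.277] F [ 0.4 -0.5  0.3] grip 0.0939
turn [-0.01 -0.    0.42] shift [ 21.41 -15.98   2.91]
```

{"name": "apply_moves", "arguments": {
  "steps": [
    [[0,0,0.1],[1.5,-1.1,0],0.15],
    [[0,0,0.2],[3.1,-2.3,0],0.15],
    [[0,0,0.3],[4.7,-3.5,0],0.15],
    [[0,0,0.4],[6.3,-4.7,0],0.15],
    [[0,0,0.4],[7.9,-5.9,0],0.15]
  ],
  "squeeze": 20
}}

```text
time_s: 0.7
tool_pos: [0.3007, -0.3314, 0.1999]
tool_rot: [3.141, -0.0, 0.241]
ft_force: [0.8, -0.5, -0.4]
grip_width: 0.0575
finger_force: 0.0
```

```bash
python3 -c "
from h import *
where(); need((-.026,0,.11))"
```

```text
t 0.7 tip console [-0.3531 -0.2629  0.1829] rot [ 3.141 -0.     0.241] F [ 0.8 -0.5 -0.4] grip 0.0575
turn [ 0.   -0.    0.01] shift [ 13.1  -10.5    2.91]
```

{"name": "apply_moves", "arguments": {
  "steps": [
    [[0,0,0],[1.5,-1.2,0],0.15],
    [[0,0,0],[3.0,-2.4,0],0.15],
    [[0,0,0],[4.5,-3.6,0],0.15],
    [[0,0,0],[6.0,-4.8,0],0.15],
    [[0,0,0],[7.5,-6.0,0],0.15]
  ]
}}

```text
time_s: 1.2
tool_pos: [0.4469, -0.1408, 0.2]
tool_rot: [3.141, -0.0, 0.242]
ft_force: [1.0, -0.4, -0.0]
grip_width: 0.0396
finger_force: 0.0
```

{"name": "apply_moves", "arguments": {
  "steps": [
    [[0,0,0],[1.5,-1.2,0],0.15],
    [[0,0,0],[3.0,-2.4,0],0.15],
    [[0,0,0],[4.4,-3.5,0.3],0.15],
    [[0,0,0],[5.2,-4.2,1.2],0.15],
    [[0,0,0],[5.6,-4.5,2.0],0.15]
  ]
}}

```text
time_s: 1.7
tool_pos: [0.5559, 0.0023, 0.1487]
tool_rot: [-3.141, 0.0, 0.244]
ft_force: [-0.1, -1.0, 0.1]
grip_width: 0.04
finger_force: 0.0
```

```bash
python3 -c "
from h import *
where(); need((-.024,0,.07))
for n in('top','scene'): cv2.imwrite('pics/%s1.png'%n,cam(n)['img'][:,:,::-1])
a=cv2.imread('pics/top1.png')[128:233,278:378];a=cv2.resize(a,(400,420),interpolation=cv2.INTER_CUBIC)
b=cv2.imread('pics/scene1.png')[175:280,290:390];b=cv2.resize(b,(400,420),interpolation=cv2.INTER_CUBIC)
cv2.imwrite('pics/m1.png',np.hstack([a,b]))"
```

```text
t 1.7 tip console [-0.0259  0.0006  0.1317] rot [-3.141  0.     0.244] F [-0.1 -1.   0.1] grip 0.04
turn [-0.    0.    0.05] shift [0.08 0.02 2.47]
```

View pics/m1.png

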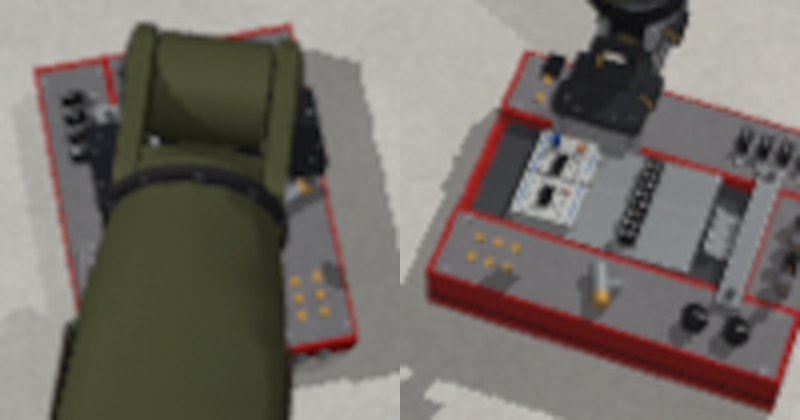

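The left half has the arm covering the bay. In the right half the gripper hangs clear above the gap between breadboard (560,175) and strip (640,205), and nothing has been moved. I'll lower it now.

{"name": "apply_moves", "arguments": {
  "steps": [
    [[0,0,0.05],[0.08,0.02,0.8],0.15],
    [[0,0,0.05],[0.08,0.02,1.6],0.15],
    [[0,0,0.05],[0.08,0.02,2.4],0.15],
    [[0,0,0.05],[0.08,0.02,2.8],0.15],
    [[0,0,0.05],[0.08,0.02,2.8],0.15]
  ]
}}

```text
time_s: 2.3
tool_pos: [0.5566, -0.0005, 0.0796]
tool_rot: [-3.141, 0.001, 0.237]
ft_force: [0.1, 0.4, 1.1]
grip_width: 0.0403
finger_force: 0.0
```

{"name": "apply_moves", "arguments": {
  "steps": [
    [[0,0,0],[0,0,0.15],0.15],
    [[0,0,0],[0,0,0.3],0.15],
    [[0,0,0],[0,0,0.4],0.15],
    [[0,0,0],[0,0,0.5],0.15],
    [[0,0,0],[0,0,0.5],0.15]
  ]
}}

```text
time_s: 2.8
tool_pos: [0.557, 0.0001, 0.0671]
tool_rot: [-3.142, 0.0, 0.238]
ft_force: [-1.2, 0.0, 0.2]
grip_width: 0.0401
finger_force: 0.0
```

```bash
python3 -c "
from h import *
where()
cv2.imwrite('pics/scene2.png',cv2.resize(cam('scene')['img'][175:280,290:410,::-1],None,fx=6,fy=5.7,interpolation=cv2.INTER_CUBIC))"
```

```text
t 2.8 tip console [-0.0253 -0.0018  0.0501] rot [-3.142  0.     0.238] F [-1.2  0.   0.2] grip 0.0401
```

View pics/scene2.png

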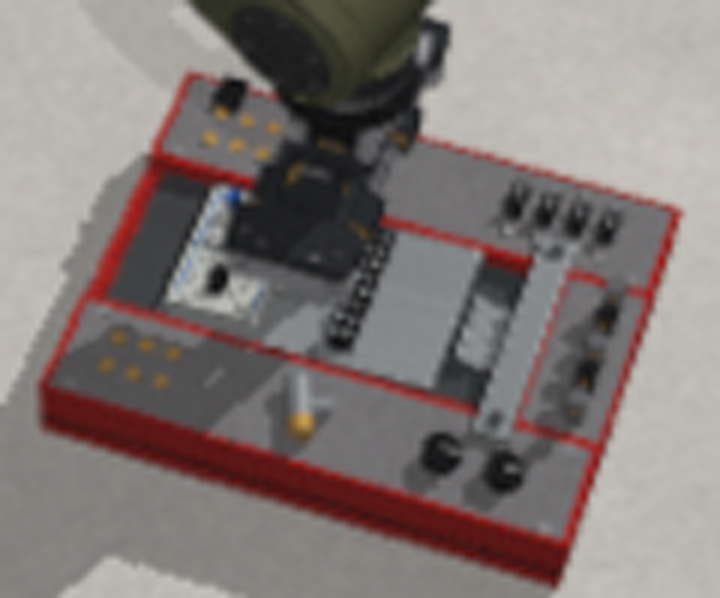

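The tips are about to touch in the gap behind the terminal strip (365,290), and the board hasn't moved. I'll press gradually and watch the force.

{"name": "apply_moves", "arguments": {
  "steps": [
    [[0,0,0],[0,0,0.05],0.15],
    [[0,0,0],[0,0,0.1],0.15],
    [[0,0,0],[0,0,0.15],0.15],
    [[0,0,0],[0,0,0.18],0.15],
    [[0,0,0],[0,0,0.18],0.15]
  ]
}}

```text
time_s: 3.35
tool_pos: [0.5571, 0.0001, 0.0627]
tool_rot: [-3.142, 0.0, 0.238]
ft_force: [-0.4, 1.2, -0.5]
grip_width: 0.0401
finger_force: 0.0
```

{"name": "apply_moves", "arguments": {
  "steps": [
    [[0,0,0],[0,0,0.02],0.15],
    [[0,0,0],[0,0,0.04],0.15],
    [[0,0,0],[0,0,0.06],0.15],
    [[0,0,0],[0,0,0.06],0.15],
    [[0,0,0],[0,0,0.06],0.15]
  ]
}}

```text
time_s: 3.85
tool_pos: [0.5571, 0.0001, 0.0613]
tool_rot: [-3.142, 0.0, 0.238]
ft_force: [-0.1, 0.5, 0.2]
grip_width: 0.04
finger_force: 0.0
```

{"name": "apply_moves", "arguments": {
  "steps": [
    [[0,0,0],[0,0,0.03],0.15],
    [[0,0,0],[0,0,0.06],0.15],
    [[0,0,0],[0,0,0.06],0.15],
    [[0,0,0],[0,0,0.06],0.15],
    [[0,0,0],[0,0,0.06],0.15]
  ]
}}

```text
time_s: 4.35
tool_pos: [0.5571, 0.0001, 0.0599]
tool_rot: [-3.142, 0.0, 0.237]
ft_force: [-0.2, 0.0, -0.1]
grip_width: 0.0401
finger_force: 0.0
```

```bash
python3 -c "
from h import *
where(); print(sense()['joints'])
cv2.imwrite('pics/scene3.png',cv2.resize(cam('scene')['img'][185:275,300:400,::-1],None,fx=6,fy=6,interpolation=cv2.INTER_CUBIC))"
```

```text
t 4.35 tip console [-0.0252 -0.0019  0.0429] rot [-3.142  0.     0.237] F [-0.2  0.  -0.1] grip 0.0401
[-6.55960448e-02  4.69334907e-01  1.63669569e+00  1.90116016e-05
  1.03557762e+00  1.26769863e+00]
```

View pics/scene3.png

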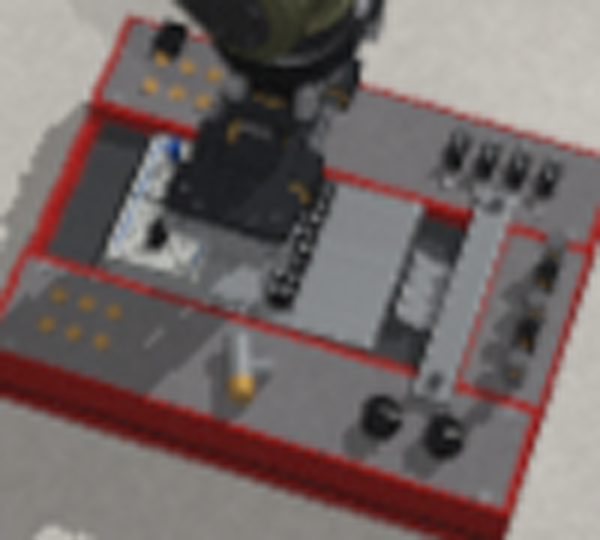

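No contact yet, and the plate still looks raised. I'll go on down in small steps, watching the force.

{"name": "apply_moves", "arguments": {
  "steps": [
    [[0,0,0],[0,0,0.03],0.15],
    [[0,0,0],[0,0,0.06],0.15],
    [[0,0,0],[0,0,0.08],0.15],
    [[0,0,0],[0,0,0.08],0.15],
    [[0,0,0],[0,0,0.08],0.15]
  ]
}}

```text
time_s: 4.9
tool_pos: [0.5571, 0.0001, 0.0578]
tool_rot: [-3.142, 0.0, 0.238]
ft_force: [0.3, -0.3, -0.7]
grip_width: 0.0402
finger_force: 0.0
```

{"name": "apply_moves", "arguments": {
  "steps": [
    [[0,0,0],[0,0,0.03],0.15],
    [[0,0,0],[0,0,0.06],0.15],
    [[0,0,0],[0,0,0.08],0.15],
    [[0,0,0],[0,0,0.08],0.15],
    [[0,0,0],[0,0,0.08],0.15]
  ]
}}

```text
time_s: 5.4
tool_pos: [0.5571, 0.0001, 0.0559]
tool_rot: [-3.142, -0.0, 0.238]
ft_force: [-0.3, -0.1, -0.2]
grip_width: 0.0403
finger_force: 0.0
```

{"name": "apply_moves", "arguments": {
  "steps": [
    [[0,0,0],[0,0,0.03],0.15],
    [[0,0,0],[0,0,0.06],0.15],
    [[0,0,0],[0,0,0.08],0.15],
    [[0,0,0],[0,0,0.08],0.15],
    [[0,0,0],[0,0,0.08],0.15]
  ]
}}

```text
time_s: 5.9
tool_pos: [0.5571, 0.0001, 0.0538]
tool_rot: [-3.142, 0.0, 0.237]
ft_force: [1.0, -0.1, -0.3]
grip_width: 0.0398
finger_force: 0.0
```

```bash
python3 -c "
from h import *
where(); print(sense()['effort'])
t=cam('top')['img'][120:240,268:388,::-1]
t=cv2.resize(t,(400,400),interpolation=cv2.INTER_CUBIC)
a=cv2.resize(cam('scene')['img'][200:250,305:355,::-1],(400,400),interpolation=cv2.INTER_CUBIC)
cv2.imwrite('pics/m4.png',np.hstack([t,a]))"
```

```text
t 5.9 tip console [-0.0253 -0.0019  0.0368] rot [-3.142  0.     0.237] F [ 1.  -0.1 -0.3] grip 0.0398
[-5.79083644e-05 -5.79107666e+01 -3.01150310e+01  3.18897993e-02
 -6.87899301e-02 -2.07230397e-05]
```

View pics/m4.png

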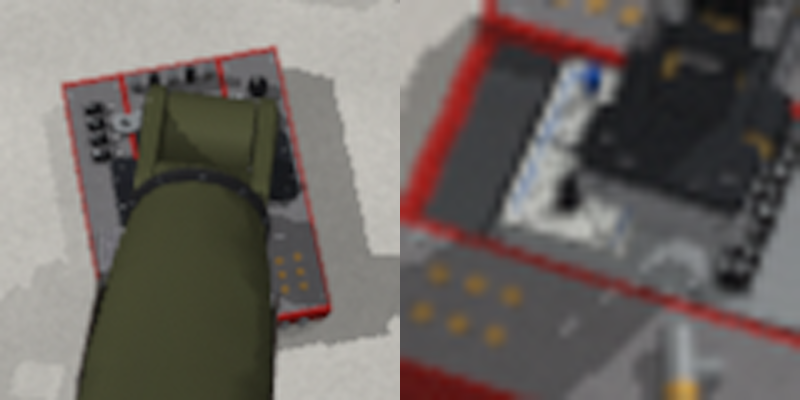

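The left half is blocked by the arm. In the right half the gripper body covers the fingers, its near-right lower corner at about (735,207) and its near-left lower corner at (585,163). I'll check the body's height from those corners, then see how the fingertips could sit higher than expected.

```bash
python3 -c "
from h import *
c,k=np.cos(YAW),np.sin(YAW)
for u,v in((735,207),(585,163)):
  for z in(.114,.134,.154,.174):
    d=ray('scene',305+(u-400)/8,200+v/8,z)[:2]-C; print(u,z,(c*d[0]+k*d[1]).round(4),(-k*d[0]+c*d[1]).round(4))"
```

```text
735 0.114 -0.0042 -0.0409
735 0.134 -0.0013 -0.0532
735 0.154 0.0017 -0.0654
735 0.174 0.0046 -0.0776
585 0.114 -0.0675 -0.0419
585 0.134 -0.0636 -0.0541
585 0.154 -0.0597 -0.0663
585 0.174 -0.0558 -0.0785
```

{"name": "apply_moves", "arguments": {
  "steps": [
    [[0,0,0],[0,0,0.04],0.15],
    [[0,0,0],[0,0,0.08],0.15],
    [[0,0,0],[0,0,0.12],0.15],
    [[0,0,0],[0,0,0.12],0.15],
    [[0,0,0],[0,0,0.12],0.15]
  ]
}}

```text
time_s: 6.55
tool_pos: [0.5571, 0.0001, 0.0508]
tool_rot: [-3.142, 0.0, 0.238]
ft_force: [0.0, -0.4, 0.8]
grip_width: 0.0399
finger_force: 0.0
```

{"name": "apply_moves", "arguments": {
  "steps": [
    [[0,0,0],[0,0,0.04],0.15],
    [[0,0,0],[0,0,0.08],0.15],
    [[0,0,0],[0,0,0.12],0.15],
    [[0,0,0],[0,0,0.12],0.15],
    [[0,0,0],[0,0,0.12],0.15]
  ]
}}

```text
time_s: 7.05
tool_pos: [0.5571, 0.0001, 0.0478]
tool_rot: [-3.142, 0.0, 0.238]
ft_force: [-0.4, -0.4, 1.1]
grip_width: 0.0398
finger_force: 0.0
```

```bash
python3 -c "
from h import *
a=cv2.imread('pics/scene0.png')[:,:,::-1].astype(int)
b=cam('scene')['img'].astype(int)
# profile across the plate's far edge: crop pts (440,290)->(480,303)
for im in(a,b):
  print([int(im[int(round(180+ (300+ (x-440)*.3)/6)),int(round(290+x/6))].sum()) for x in range(420,500,6)])
d=np.abs(a-b).sum(2); m=(d[205:250,340:400]>60); print(m.sum())
print('\n'.join(''.join('#' if q else '.' for q in r) for r in m))"
```

```text
[404, 404, 416, 411, 409, 422, 269, 214, 351, 414, 425, 417, 338, 278]
[407, 404, 412, 409, 409, 423, 267, 213, 349, 413, 423, 413, 336, 275]
302
#########...######..........................................
###########.###.............................................
#############.#.............................................
..############..............................................
##..##########..............................................
##############..............................................
#############...............................................
#############...............................................
##############..............................................
##############..............................................
#############...............................................
#############...............................................
############................................................
##########.##...............................................
##########..................................................
##########.............................
[... 1090 characters left out ...]
.............................
............................................................
............................................................
............................................................
............................................................
............................................................
............................................................
............................................................
............................................................
............................................................
............................................................
............................................................
```

{"name": "apply_moves", "arguments": {
  "steps": [
    [[0,0,0],[0,0,0.04],0.15],
    [[0,0,0],[0,0,0.08],0.15],
    [[0,0,0],[0,0,0.12],0.15],
    [[0,0,0],[0,0,0.12],0.15],
    [[0,0,0],[0,0,0.12],0.15]
  ]
}}

```text
time_s: 7.6
tool_pos: [0.5572, 0.0001, 0.045]
tool_rot: [3.142, -0.0, 0.238]
ft_force: [-0.4, 0.3, 2.6]
grip_width: 0.0399
finger_force: 1.4
```

Contact is starting (2.6 N). I'll press further while watching the force.

{"name": "apply_moves", "arguments": {
  "steps": [
    [[0,0,0],[0,0,0.04],0.15],
    [[0,0,0],[0,0,0.08],0.15],
    [[0,0,0],[0,0,0.08],0.15],
    [[0,0,0],[0,0,0.08],0.15],
    [[0,0,0],[0,0,0.08],0.15]
  ]
}}

```text
time_s: 8.2
tool_pos: [0.5577, 0.0002, 0.0433]
tool_rot: [3.141, -0.002, 0.238]
ft_force: [-0.3, 1.3, 5.4]
grip_width: 0.0399
finger_force: 2.6
```

```bash
python3 -c "
from h import *
where(); print(sense()['torque'])
a=cv2.imread('pics/scene0.png')[:,:,::-1].astype(int)
b=cam('scene')['img'].astype(int)
d=np.abs(a-b).sum(2); m=(d[205:265,335:400]>40); print(m.sum())
print('\n'.join(''.join('#' if q else '.' for q in r) for r in m))"
```

```text
t 8.2 tip console [-0.0247 -0.0019  0.0263] rot [ 3.141e+00 -2.000e-03  2.380e-01] F [-0.3  1.3  5.4] grip 0.0399
[ 0.20271344 -0.22096539  0.03749927]
602
.#############..########.........................................
.##############.#######..........................................
.####################............................................
####################.............................................
######.#############.............................................
########.##########..............................................
###################..............................................
###################..............................................
##################...............................................
###################..............................................
###################.#.###........................................
###################...###.###....................................
#################..#......#######................................
##################..#.........##.###.............................
#################.##
[... 2315 characters left out ...]
........................................
.................................................................
.................................................................
.................................................................
.................................................................
.................................................................
.................................................................
.................................................................
.................................................................
.................................................................
.................................................................
```

The plate's far end is going down, so the fingers really are pressing the board. I'll press on.

{"name": "apply_moves", "arguments": {
  "steps": [
    [[0,0,0],[0,0,0.04],0.15],
    [[0,0,0],[0,0,0.08],0.15],
    [[0,0,0],[0,0,0.12],0.15],
    [[0,0,0],[0,0,0.12],0.15],
    [[0,0,0],[0,0,0.12],0.15]
  ]
}}

```text
time_s: 8.75
tool_pos: [0.558, 0.0002, 0.0406]
tool_rot: [3.141, -0.002, 0.238]
ft_force: [1.0, 1.0, 6.4]
grip_width: 0.0396
finger_force: 3.6
```

{"name": "apply_moves", "arguments": {
  "steps": [
    [[0,0,0],[0,0,0.04],0.15],
    [[0,0,0],[0,0,0.08],0.15],
    [[0,0,0],[0,0,0.08],0.15],
    [[0,0,0],[0,0,0.08],0.15],
    [[0,0,0],[0,0,0.08],0.15]
  ]
}}

```text
time_s: 9.25
tool_pos: [0.5581, 0.0002, 0.0396]
tool_rot: [3.141, -0.003, 0.238]
ft_force: [-4.3, 0.8, 19.0]
grip_width: 0.0402
finger_force: 9.2
```

The board is flat at 19 N. Next I'll slide it along the bay.

{"name": "apply_moves", "arguments": {
  "steps": [
    [[0,0,0],[0.08,0,0.01],0.15],
    [[0,0,0],[0.16,0,0.01],0.15],
    [[0,0,0],[0.24,0,0.01],0.15],
    [[0,0,0],[0.32,0,0.01],0.15],
    [[0,0,0],[0.4,0,0.01],0.15]
  ]
}}

```text
time_s: 9.75
tool_pos: [0.5675, 0.0022, 0.0395]
tool_rot: [3.141, -0.002, 0.238]
ft_force: [-6.9, -2.0, 22.9]
grip_width: 0.0399
finger_force: 11.4
```

```bash
cat >> h.py <<'E'
def edges():
    # board via scene view: sum-profile along console centre line (y=-.03 avoids the leaf), z=.045
    d=cam("scene");W=np.array(d["world_to_cam"]);im=cv2.cvtColor(d["img"],cv2.COLOR_RGB2GRAY)
    xs=np.arange(0,.105,.002)
    P=np.array([[con(x,y,.045) for x in xs] for y in(-.03,-.034,-.038)]).reshape(-1,3)
    q=(W[:3,:3]@P.T).T+W[:3,3]; u=(q[:,0]/q[:,2]*d["fx"]+d["cx"]).astype(np.float32);v=(q[:,1]/q[:,2]*d["fy"]+d["cy"]).astype(np.float32)
    g=cv2.remap(im,u[None],v[None],cv2.INTER_LINEAR)[0].reshape(3,-1).mean(0).astype(int)
    print(dict(zip((xs*1000).astype(int).tolist(),g.tolist())))
E
python3 -c "
from h import *
where(); edges()"
```

```text
t 9.75 tip console [-0.0146 -0.0023  0.0225] rot [ 3.141e+00 -2.000e-03  2.380e-01] F [-6.9 -2.  22.9] grip 0.0399
{0: 62, 2: 47, 4: 39, 6: 41, 8: 45, 10: 51, 12: 75, 14: 108, 16: 129, 18: 137, 20: 138, 22: 138, 24: 138, 26: 139, 28: 139, 30: 139, 32: 139, 34: 139, 36: 139, 38: 139, 40: 140, 42: 140, 44: 139, 46: 140, 48: 139, 50: 140, 52: 140, 54: 138, 56: 138, 58: 138, 60: 131, 62: 104, 64: 81, 66: 67, 68: 61, 70: 55, 72: 50, 74: 48, 76: 47, 78: 62, 80: 100, 82: 126, 84: 133, 86: 135, 88: 135, 90: 135, 92: 135, 94: 136, 96: 135, 98: 126, 100: 110, 102: 106, 104: 110}
```

Friction is carrying the board, and its far edge is now at x≈62 mm. On under the leaf.

{"name": "apply_moves", "arguments": {
  "steps": [
    [[0,0,0],[0.08,0,0.0],0.15],
    [[0,0,0],[0.16,0,0.01],0.15],
    [[0,0,0],[0.24,0,0.01],0.15],
    [[0,0,0],[0.32,0,0.02],0.15],
    [[0,0,0],[0.4,0,0.02],0.15]
  ]
}}

```text
time_s: 10.3
tool_pos: [0.5765, 0.0042, 0.0395]
tool_rot: [3.141, 0.0, 0.238]
ft_force: [-19.1, -5.1, 34.6]
grip_width: 0.0403
finger_force: 22.8
```

{"name": "apply_moves", "arguments": {
  "steps": [
    [[0,0,0],[0.08,0,0.0],0.15],
    [[0,0,0],[0.16,0,0.0],0.15],
    [[0,0,0],[0.24,0,0.0],0.15],
    [[0,0,0],[0.32,0,0.0],0.15],
    [[0,0,0],[0.4,0,0.0],0.15]
  ]
}}

```text
time_s: 10.8
tool_pos: [0.5865, 0.0066, 0.0395]
tool_rot: [3.141, -0.0, 0.238]
ft_force: [-15.0, -3.6, 29.9]
grip_width: 0.0407
finger_force: 19.7
```

```bash
python3 -c "
from h import *
where(); edges()"
```

```text
t 10.8 tip console [ 0.0048 -0.0025  0.0225] rot [ 3.141 -0.     0.238] F [-15.   -3.6  29.9] grip 0.0407
{0: 95, 2: 96, 4: 95, 6: 94, 8: 94, 10: 94, 12: 87, 14: 71, 16: 62, 18: 51, 20: 42, 22: 43, 24: 52, 26: 52, 28: 77, 30: 112, 32: 130, 34: 138, 36: 139, 38: 138, 40: 139, 42: 140, 44: 139, 46: 139, 48: 139, 50: 135, 52: 128, 54: 127, 56: 127, 58: 134, 60: 139, 62: 141, 64: 141, 66: 141, 68: 140, 70: 132, 72: 116, 74: 105, 76: 91, 78: 86, 80: 107, 82: 126, 84: 133, 86: 135, 88: 136, 90: 136, 92: 135, 94: 136, 96: 136, 98: 126, 100: 111, 102: 106, 104: 111}
```

{"name": "apply_moves", "arguments": {
  "steps": [
    [[0,0,0],[0.08,0,0.0],0.15],
    [[0,0,0],[0.16,0,0.0],0.15],
    [[0,0,0],[0.24,0,0.0],0.15],
    [[0,0,0],[0.32,0,0.0],0.15],
    [[0,0,0],[0.4,0,0.0],0.15]
  ]
}}

```text
time_s: 11.35
tool_pos: [0.5962, 0.009, 0.0395]
tool_rot: [3.141, -0.0, 0.238]
ft_force: [-13.6, -3.7, 28.7]
grip_width: 0.0399
finger_force: 19.4
```

{"name": "apply_moves", "arguments": {
  "steps": [
    [[0,0,0],[0.08,0,0.0],0.15],
    [[0,0,0],[0.16,0,0.0],0.15],
    [[0,0,0],[0.24,0,0.0],0.15],
    [[0,0,0],[0.32,0,0.0],0.15],
    [[0,0,0],[0.4,0,0.0],0.15]
  ]
}}

```text
time_s: 11.85
tool_pos: [0.6059, 0.0113, 0.0395]
tool_rot: [3.141, -0.0, 0.238]
ft_force: [-13.9, -3.8, 27.8]
grip_width: 0.0398
finger_force: 19.1
```

```bash
python3 -c "
from h import *
where(); edges()"
```

```text
t 11.85 tip console [ 0.0248 -0.0025  0.0225] rot [ 3.141 -0.     0.238] F [-13.9  -3.8  27.8] grip 0.0398
{0: 94, 2: 95, 4: 97, 6: 102, 8: 108, 10: 107, 12: 101, 14: 97, 16: 95, 18: 95, 20: 95, 22: 95, 24: 96, 26: 96, 28: 94, 30: 92, 32: 83, 34: 70, 36: 58, 38: 52, 40: 45, 42: 46, 44: 46, 46: 53, 48: 72, 50: 103, 52: 117, 54: 123, 56: 127, 58: 134, 60: 139, 62: 140, 64: 140, 66: 140, 68: 140, 70: 131, 72: 116, 74: 105, 76: 96, 78: 98, 80: 116, 82: 130, 84: 135, 86: 136, 88: 136, 90: 136, 92: 136, 94: 137, 96: 137, 98: 127, 100: 111, 102: 108, 104: 111}
```

About 5 mm remain. I'll push slowly until I feel the end wall.

{"name": "apply_moves", "arguments": {
  "steps": [
    [[0,0,0],[0.04,0,0.0],0.15],
    [[0,0,0],[0.08,0,0.0],0.15],
    [[0,0,0],[0.12,0,0.0],0.15],
    [[0,0,0],[0.14,0,0.0],0.15],
    [[0,0,0],[0.16,0,0.0],0.15]
  ]
}}

```text
time_s: 12.4
tool_pos: [0.6079, 0.0118, 0.0395]
tool_rot: [3.141, 0.005, 0.238]
ft_force: [-32.8, -6.2, 41.0]
grip_width: 0.0398
finger_force: 29.3
```

{"name": "apply_moves", "arguments": {
  "steps": [
    [[0,0,0],[0.02,0,0.0],0.15],
    [[0,0,0],[0.03,0,0.0],0.15],
    [[0,0,0],[0.05,0,0.0],0.15],
    [[0,0,0],[0.06,0,0.0],0.15],
    [[0,0,0],[0.06,0,0.0],0.15]
  ]
}}

```text
time_s: 12.9
tool_pos: [0.6079, 0.0118, 0.0395]
tool_rot: [3.141, 0.008, 0.238]
ft_force: [-41.5, -8.5, 46.1]
grip_width: 0.04
finger_force: 33.1
```

```bash
python3 -c "
from h import *
where(); edges()"
```

```text
t 12.9 tip console [ 0.0269 -0.0025  0.0225] rot [3.141 0.008 0.238] F [-41.5  -8.5  46.1] grip 0.04
{0: 95, 2: 95, 4: 96, 6: 96, 8: 100, 10: 103, 12: 101, 14: 98, 16: 96, 18: 95, 20: 95, 22: 95, 24: 95, 26: 95, 28: 94, 30: 94, 32: 93, 34: 85, 36: 74, 38: 67, 40: 51, 42: 42, 44: 47, 46: 51, 48: 55, 50: 80, 52: 103, 54: 118, 56: 126, 58: 134, 60: 139, 62: 140, 64: 141, 66: 140, 68: 140, 70: 131, 72: 116, 74: 105, 76: 96, 78: 99, 80: 116, 82: 130, 84: 135, 86: 136, 88: 136, 90: 136, 92: 136, 94: 137, 96: 136, 98: 127, 100: 111, 102: 107, 104: 111}
```

The strip edge is at 51 mm and the tool has stalled against a stiff stop, so the board is home. I'll ease the forward push, then lift away.

{"name": "apply_moves", "arguments": {
  "steps": [
    [[0,0,0],[-0.06,0,0.0],0.15],
    [[0,0,0],[-0.1,0,0.0],0.15],
    [[0,0,0],[-0.1,0,-0.06],0.15],
    [[0,0,0],[-0.1,0,-0.12],0.15],
    [[0,0,0],[-0.12,0,-0.2],0.15]
  ]
}}

```text
time_s: 13.45
tool_pos: [0.6074, 0.0123, 0.0414]
tool_rot: [-3.141, 0.002, 0.237]
ft_force: [-2.0, -0.2, -0.9]
grip_width: 0.0398
finger_force: 0.9
```

{"name": "apply_moves", "arguments": {
  "steps": [
    [[0,0,0],[-0.1,0,-0.2],0.15],
    [[0,0,0],[-0.1,0,-0.6],0.15],
    [[0,0,0],[-0.1,0,-1.2],0.15],
    [[0,0,0],[-0.1,0,-2.0],0.15],
    [[0,0,0],[-0.1,0,-2.8],0.15]
  ]
}}

```text
time_s: 13.95
tool_pos: [0.606, 0.0119, 0.1142]
tool_rot: [3.141, -0.001, 0.238]
ft_force: [-0.9, -0.3, 0.7]
grip_width: 0.0397
finger_force: 0.0
```

{"name": "apply_moves", "arguments": {
  "steps": [
    [[0,0,0],[-0.5,1.5,-1.5],0.15],
    [[0,0,0],[-1.0,3.0,-2.5],0.15],
    [[0,0,0],[-1.5,4.5,-3],0.15],
    [[0,0,0],[-2.0,6.0,-3],0.15],
    [[0,0,0],[-2.5,7.5,-3],0.15]
  ]
}}

```text
time_s: 14.45
tool_pos: [0.5891, -0.1867, 0.1894]
tool_rot: [3.14, -0.002, 0.238]
ft_force: [0.6, 0.9, -0.5]
grip_width: 0.0398
finger_force: 0.0
```

```bash
python3 -c "
from h import *
where(); edges()
t=cv2.resize(cam('top')['img'][128:233,278:378,::-1],(400,420),interpolation=cv2.INTER_CUBIC)
a=cv2.resize(cam('scene')['img'][180:280,300:400,::-1],(400,420),interpolation=cv2.INTER_CUBIC)
cv2.imwrite('pics/m6.png',np.hstack([t,a]))"
```

```text
t 14.45 tip console [-0.0386 -0.1909  0.1724] rot [ 3.14e+00 -2.00e-03  2.38e-01] F [ 0.6  0.9 -0.5] grip 0.0398
{0: 133, 2: 134, 4: 135, 6: 135, 8: 135, 10: 135, 12: 135, 14: 135, 16: 135, 18: 135, 20: 136, 22: 135, 24: 135, 26: 135, 28: 133, 30: 122, 32: 107, 34: 87, 36: 72, 38: 68, 40: 51, 42: 42, 44: 46, 46: 48, 48: 53, 50: 77, 52: 100, 54: 115, 56: 123, 58: 130, 60: 135, 62: 137, 64: 137, 66: 136, 68: 136, 70: 127, 72: 112, 74: 101, 76: 94, 78: 96, 80: 113, 82: 127, 84: 131, 86: 132, 88: 132, 90: 132, 92: 133, 94: 133, 96: 132, 98: 123, 100: 108, 102: 104, 104: 108}
```

View pics/m6.png

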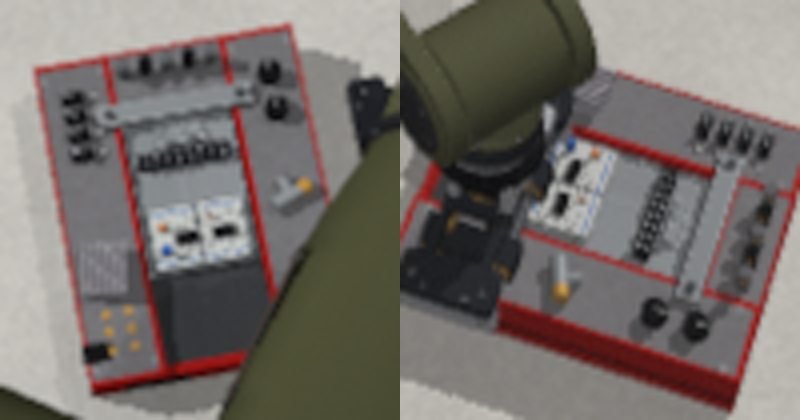

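Both halves show the board up by the bridge with the leaf on the plate. In the top half its near edge runs from (158,276) to (252,262), and the heat sink and tee haven't moved. One last numerical check of how far home it is.

```bash
python3 -c "
from h import *
c,k=np.cos(YAW),np.sin(YAW)
d=cam('top');W=np.array(d['world_to_cam']);im=cv2.cvtColor(d['img'],cv2.COLOR_RGB2GRAY)
xs=np.arange(-.08,-.03,.002)
for y in(.02,.0,-.02):
  g=[]
  for x in xs:
    q=W[:3,:3]@con(x,y,.050)+W[:3,3]; g.append(int(cv2.getRectSubPix(im,(1,1),(float(q[0]/q[2]*d['fx']+d['cx']),float(q[1]/q[2]*d['fy']+d['cy'])))[0,0]))
  print(y,dict(zip((xs*1000).round().astype(int).tolist(),g)))"
```

```text
0.02 {-80: 56, -78: 56, -76: 56, -74: 56, -72: 58, -70: 57, -68: 55, -66: 52, -64: 49, -62: 59, -60: 70, -58: 115, -56: 154, -54: 164, -52: 164, -50: 138, -48: 129, -46: 150, -44: 166, -42: 175, -40: 158, -38: 131, -36: 98, -34: 64, -32: 55}
0.0 {-80: 58, -78: 60, -76: 61, -74: 62, -72: 63, -70: 61, -68: 56, -66: 54, -64: 53, -62: 62, -60: 73, -58: 106, -56: 135, -54: 148, -52: 156, -50: 155, -48: 156, -46: 162, -44: 165, -42: 163, -40: 155, -38: 142, -36: 131, -34: 120, -32: 128}
-0.02 {-80: 57, -78: 57, -76: 57, -74: 58, -72: 60, -70: 59, -68: 56, -66: 53, -64: 50, -62: 59, -60: 71, -58: 112, -56: 153, -54: 170, -52: 182, -50: 178, -48: 178, -46: 189, -44: 193, -42: 190, -40: 172, -38: 143, -36: 97, -34: 45, -32: 29}
```

The breadboard's near edge is at −57.5 mm, against −57 when home, so the board is home. I'll hand in.

```bash
python3 -c "
from plant import *
print(close_job())"
```

```text
the job is handed in; nothing more can be done
None
```

The board was pressed flat and slid under the leaf spring to the bay's end wall (within about 1 mm of home by camera), then released with the arm clear; nothing else visibly moved near the console, and the job was handed in at about 14.5 s, with no verdict returned.

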